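# Stand the weighted tamper in its stand, heavy end down

### The arm

A 6-joint arm with a two-finger parallel gripper is mounted at the origin on the work surface; the furniture and walls round the work are solid. World frame = base frame: x ahead of the robot, y to its left, z up, the work surface at z = 0. Lengths are in m, angles in rad, forces in N, time in s.
With the tool pointing down it reaches from about 0.225 to 0.875 m from the base axis. Payload 3.4 kg.
Tool frame: the origin (TCP) lies at the very end of the fingers, on their centre line; the grasp point (between the pads) lies 19 mm behind it; x points along the fingers, y is the direction in which the jaws open and shut, and the axes are right-handed (so a half turn about x gives the same grasp; the last joint's range is limited). The gripper opens to 85 mm and grips with 20 to 120 N. Pads are 22 mm wide; open, the fingers measure 114 mm over their backs; the gripper's body (76 mm by 85 mm) begins 54 mm behind the grasp point. The pads swing forward as they close: fully open they stand 13 mm farther back than shut.
Start: joints at [1.088, 0.276, 1.505, -0, 1.361, -0.121], TCP at [0.204, 0.538, 0.231] pointing down, gripper open.
Joint ranges: [-2.89, 2.89], [-0.75, 2.08], [0.22, 2.7], [-1.18, 4.32], [0.11, 2.71], [-2.7, 2.7]. Speed limits (rad/s): [2.57, 2.57, 3.14, 3.14, 3.14, 3.14].

### API

Orientations are given as a unit quaternion [w, x, y, z].
In Python, from rig import manip gives the robot as it stands. The module is installed in compiled form; this text tells all that it offers.
- The arm moves only by the tool play_rows, never from a script. Its argument "plan" is a list that holds one entry, the list of rows, each a list of 5 numbers: the closure, from 0 (fully open) to 1 (shut), then the shift along the tool's x, y, z in m, then the turn about the tool's x in degrees. A call has 1 to 12 rows; each row is the pose to reach, as a shift and turn from the pose measured when the call began, along the tool's axes at that moment; what a row does not reach only later rows make up. A row lasts 1/10 s, in which the tool goes at most 50 mm and 8.59 degrees, less where a joint would pass 70% of its speed; a pose out of reach is approached as far as the arm can. A call with a gripper value outside its range is refused whole. The fingers move at their own pace and stop on an object; "grip_force" is the grip in N (left out, the last holds). Time passes only in rows, so rows that repeat a pose let the fingers close. It gives the time, the measured TCP pose, the force and the opening at its end, in the units of the state.
- manip.get_state(): the state, without advancing time (a new reading comes with each control period).
- manip.get_image(name): name is "scene" or "top"; returns (picture, depth): 384x512x3 uint8, red, green, blue; 384x512 float32, m along the optical axis (not along the pixel's ray), 0 where there is no reading.
- manip.camera_params(name): a dict with "intrinsics" (3x3 intrinsics, pixels), "dist_coeffs" ([k1, k2, p1, p2, k3] as OpenCV has them; the pictures are not rectified), "R" (3x3) and "t" (3): a world point X has camera coordinates R X + t. Camera axes: x right, y down, z forward; pixel columns grow to the right and rows downward; lengths in m; the calibration is good to about 2 mm. A picture is of the moment at which its call begins. camera_params takes no time and is no camera call.
- manip.sign_off(): hands the job in, once; it reports no verdict.
The state is a dict: "clock": time; "qpos": joint angles; "qd": joint speeds; "effort": joint torques, N m; "position": TCP position; "ee_rot": TCP orientation; "contact_force": force on the tool from outside, world axes, zero at the start; "moment": the same for the moment, N m; "width": finger opening in m.
Only numpy, scipy, OpenCV 4.12 (cv2) and the standard library are available. Lean on these libraries where they do the work, as an engineer would, in place of code of your own. Each camera call takes 0.05 s, during which the arm holds its last target.

### The job

The short double-ended wooden clay tamper with a steel button on each side lies on the bench; one of its two look-alike ends is weighted. Pinch it by the two buttons and lift it clear of the bench so that the weighted end shows itself by swinging down, then stand it upright in the round socket of the wooden stand, weighted end down, and let go.

Things in the scene. Friction and masses are not known exactly. Their poses are not given: they have to be found in the camera images.
- tamper_mid (a point): Middle of the tamper: a turned wooden shaft 76 mm long, 18 mm thick, with two look-alike heads (28 mm across, 19 mm long, flat-ended). A hidden slug weights one end; about 0.3 kg in all. The point lies on the shaft's axis, 38 mm from either end, 14 mm above the bench while it lies. x: along the shaft; y: along the pin. Lies at any yaw.
- tamper_pin_mid (a point): Middle of the steel pin across the tamper's middle (same point as tamper_mid), y along the pin. It ends in a flat round steel button on each side, 26 mm across, 8 mm thick, 38 mm over both. The shaft turns freely on the pin: pinched by the buttons, it swings and settles in 2 s. The two stamps and the textured roller nearby have no buttons.
- stand_hole0 (a point): Centre of the mouth of the stand's socket: a light wooden block 90 x 90 x 24 mm, fixed on the bench, with one round upright socket 40 mm across and 18 mm deep in its top. The point is level with the block's top, 24 mm above the bench; z up. The standing tamper's middle is 20 mm above it.

How it is judged:
On the way:
1. the tamper is lifted clear of the bench (its middle above 60 mm) and hangs with its weighted end down (within 20 degrees of upright) (height (world z) of tamper_mid above 0.06 m and angle between tamper_mid's own x axis and vertical below 0.35 rad), for 0.2 s.
At the end, for the whole second after the job is handed in: The tamper stands in the stand's socket, weighted end down: upright within 11 degrees, its middle within 14 mm of the socket's axis and 10 to 30 mm above the stand's top (20 mm when it stands on the socket's floor) (horizontal distance between tamper_mid and stand_hole0 below 0.014 m and z of tamper_mid in the frame of stand_hole0 between 0.01 and 0.03 m and angle between tamper_mid's own x axis and vertical below 0.2 rad); the robot touches nothing.
It also fails if it takes over 46 s, if anything falls off the work surface, if the arm or the gripper's body presses on something with over 40 N, if the wrist force passes 120 N, or if a joint passes its speed limit or range.

## Working session

There is one attempt and no reset: what is moved stays moved. The work goes in short steps, Python scripts to look and compute and a tool call to move; the robot and the scene stay as the last step left them, time stands still between calls to the robot, and variables do not carry over. Pictures are saved under pics/ and viewed, and the job is handed in when it is done.

Besides the shell and the picture viewer there is one more tool, called after "Call:" as name([rows], argument=value, ...), one row to a line, values as JSON. play_rows: Moves the arm, as the interface text tells. Its arguments: {"type":"object","properties":{"plan":{"type":"array","items":{"type":"array","items":{"type":"array","items":{"type":"number"}}}},"grip_force":{"type":"number"}},"required":["plan"]}

```bash
mkdir -p pics
cat > h.py <<'E'
import numpy as np,cv2
from rig import manip
def ray(name,u,v,d=None,z=None):
    c=manip.camera_params(name);K=np.array(c['intrinsics'],float);D=np.array(c['dist_coeffs'],float);R=np.array(c['R']);t=np.array(c['t'])
    p=cv2.undistortPoints(np.array([[[u,v]]],float),K,D)[0,0];r=np.array([p[0],p[1],1.])
    if d is not None: return R.T@(r*d-t)
    o=-R.T@t;w=R.T@r
    return o+w*(z-o[2])/w[2]
def save(name,fn,crop=None,s=1):
    im,d=manip.get_image(name);b=im[:,:,::-1]
    np.save('pics/'+fn+'_d.npy',d);np.save('pics/'+fn+'_im.npy',im)
    cv2.imwrite('pics/'+fn+'.png',b)
    return im,d
E
python3 - <<'E'
from h import *
save('top','t0');save('scene','s0')
s=manip.get_state();print({k:np.round(v,3) for k,v in s.items()})
for n in('top','scene'):
  c=manip.camera_params(n);print(n,-np.array(c['R']).T@np.array(c['t']),np.round(c['R'],2))
E
```

```text
{'clock': np.float64(0.1), 'qpos': array([ 1.088,  0.277,  1.506,  0.   ,  1.361, -0.121]), 'qd': array([-0.001, -0.001, -0.003,  0.001,  0.001,  0.   ]), 'effort': array([ 2.0000e-03, -4.1770e+01, -2.4641e+01, -0.0000e+00,  6.0000e-03,
        0.0000e+00]), 'position': array([0.203, 0.537, 0.231]), 'ee_rot': array([ 0.695,  0.127,  0.696, -0.128]), 'contact_force': array([-0.119, -0.101,  0.148]), 'moment': array([ 0.014, -0.03 , -0.032]), 'width': np.float64(0.086)}
top [0.27999307 0.24690246 0.91404283] [[-0.03 -1.    0.01]
 [-0.99  0.03 -0.17]
 [ 0.17 -0.02 -0.99]]
scene [ 0.01496422 -0.1973622   0.65342432] [[ 0.73 -0.68 -0.01]
 [-0.48 -0.5  -0.72]
 [ 0.48  0.53 -0.7 ]]
```

View pics/t0.png

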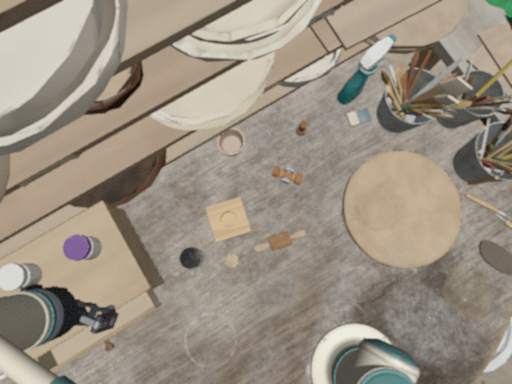

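View pics/s0.png

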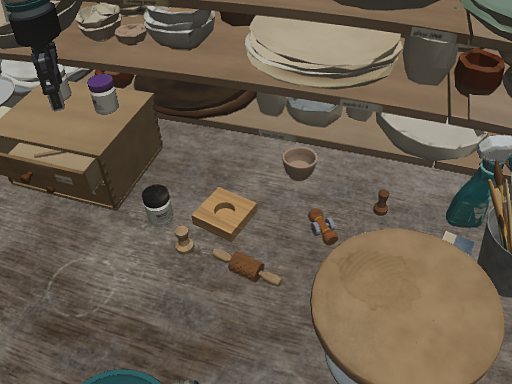

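The top view shows the tamper at about (287,175), with its grey buttons above and below, and the stand at about (228,218). I'll enlarge both.

Run:
```python
from h import *
im=cv2.imread('pics/t0.png')
cv2.imwrite('pics/t0a.png',cv2.resize(im[155:195,262:312],None,fx=14,fy=14,interpolation=cv2.INTER_CUBIC))
cv2.imwrite('pics/t0b.png',cv2.resize(im[190:250,195:265],None,fx=10,fy=10,interpolation=cv2.INTER_CUBIC))
im=cv2.imread('pics/s0.png')
cv2.imwrite('pics/s0a.png',cv2.resize(im[180:250,180:350],None,fx=4.5,fy=4.5,interpolation=cv2.INTER_CUBIC))
```

```text
(no output)
```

View pics/t0a.png

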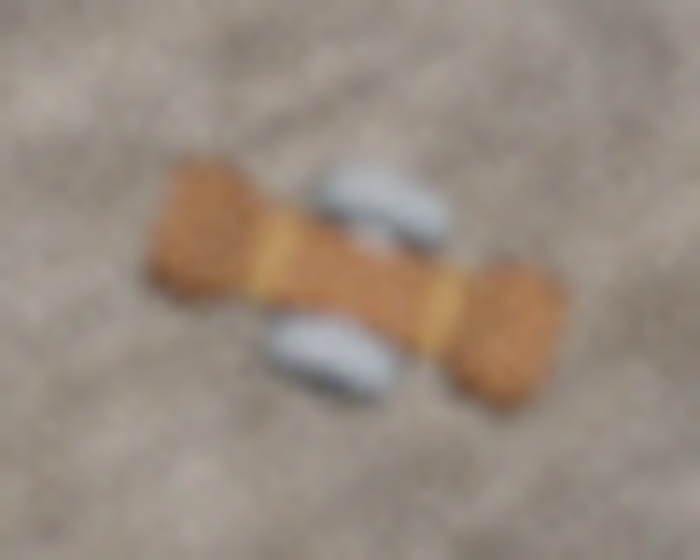

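View pics/t0b.png

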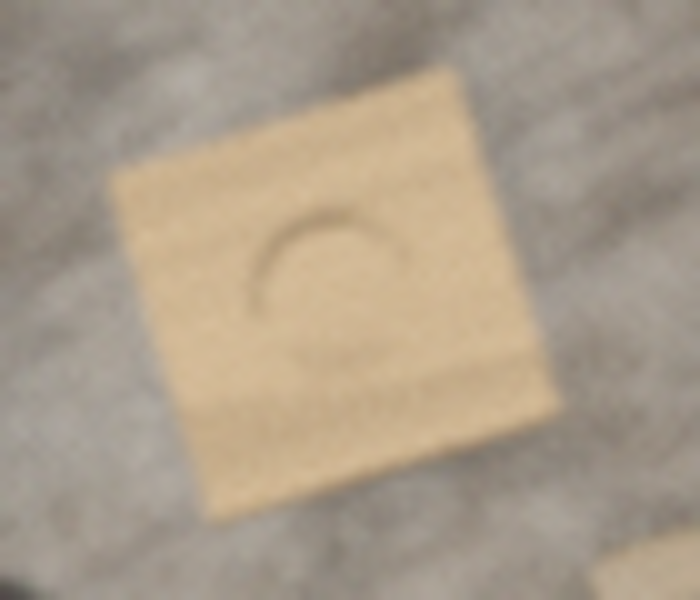

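View pics/s0a.png

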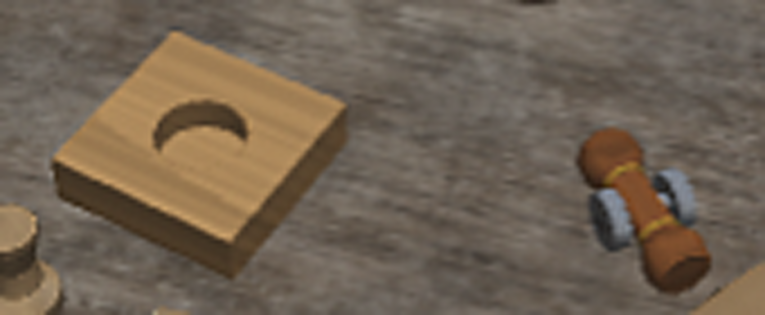

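Run:
```python
from h import *
def T(x,y,o,f): return ((x+.5)/f-.5+o[0],(y+.5)/f-.5+o[1])
o=(262,155)
for n,p in dict(hl=(207,230),hr=(507,335),b1=(385,207),b2=(332,357),mid=(356,282)).items(): print('top',n,np.round(ray('top',*T(*p,o,14),z=.014),4))
P=[np.array(ray('top',*T(*p,(195,190),10),z=.024)) for p in[(110,175),(455,65),(560,408),(212,520)]]
print(np.round(P,4),[round(np.linalg.norm(P[i]-P[i-1]),4) for i in range(4)],np.mean(P,0))
P=[np.array(ray('scene',*T(*p,(180,180),4.5),z=.024)) for p in[(175,32),(347,107),(232,243),(55,160)]]
print(np.round(P,4),[round(np.linalg.norm(P[i]-P[i-1]),4) for i in range(4)],np.mean(P,0))
for n,p in dict(h1=(612,158),h2=(677,255),b1=(610,219),b2=(677,197)).items(): print('scene',n,np.round(ray('scene',*T(*p,(180,180),4.5),z=.014),4))
d=np.load('pics/t0_d.npy');print(d[170:180,282:292].min(), ray('top',287,175,d=d[175,287]),ray('top',213,212,d=d[212,213]))
s=manip.get_state()
from scipy.spatial.transform import Rotation as R
w,x,y,z=s['ee_rot'];print(R.from_quat([x,y,z,w]).as_matrix().round(3))
```

```text
top hl [0.4879 0.1697 0.014 ]
top hr [0.4668 0.1154 0.014 ]
top b1 [0.4914 0.1367 0.014 ]
top b2 [0.4635 0.1477 0.014 ]
top mid [0.4774 0.1427 0.014 ]
[[0.398  0.351  0.024 ]
 [0.4235 0.2643 0.024 ]
 [0.3369 0.2403 0.024 ]
 [0.3118 0.3265 0.024 ]] [np.float64(0.0895), np.float64(0.0904), np.float64(0.0899), np.float64(0.0898)] [0.36753152 0.29551484 0.024     ]
[[0.3961 0.3499 0.024 ]
 [0.4201 0.2632 0.024 ]
 [0.3353 0.2388 0.024 ]
 [0.3106 0.3244 0.024 ]] [np.float64(0.0892), np.float64(0.09), np.float64(0.0882), np.float64(0.0891)] [0.36552554 0.29407591 0.024     ]
scene h1 [0.4873 0.1711 0.014 ]
scene h2 [0.4668 0.1168 0.014 ]
scene b1 [0.4614 0.1486 0.014 ]
scene b2 [0.4905 0.1375 0.014 ]
0.9039907 [0.47375561 0.14414325 0.02700817] [0.3851017  0.33258348 0.02347236]
[[-0.001  0.354  0.935]
 [-0.001  0.935 -0.354]
 [-1.    -0.002 -0.   ]]
```

Call:
play_rows([
  [[0, 0, -0.07, 0.1, 20], [0, 0, -0.14, 0.2, 40], [0, 0, -0.2, 0.3, 60], [0, 0.03, -0.25, 0.37, 80], [0, 0.07, -0.271, 0.396, 90.7], [0, 0.11, -0.271, 0.396, 90.7], [0, 0.11, -0.271, 0.396, 90.7], [0, 0.11, -0.271, 0.396, 90.7], [0, 0.11, -0.271, 0.396, 90.7], [0, 0.11, -0.271, 0.396, 90.7], [0, 0.11, -0.271, 0.396, 90.7], [0, 0.11, -0.271, 0.396, 90.7]],
], grip_force=50)

```text
clock: 1.3
position: [0.4777, 0.1422, 0.1198]
ee_rot: [-0.397, -0.584, -0.398, 0.586]
contact_force: [-0.4, 1.3, -0.6]
width: 0.0853
```

Run:
```python
from h import *
save('top','t1');save('scene','s1')
s=manip.get_state()
from scipy.spatial.transform import Rotation as R
w,x,y,z=s['ee_rot'];print(s['position'],R.from_quat([x,y,z,w]).as_matrix().round(3), s['qpos'])
a=cv2.imread('pics/t1.png')[130:220,230:340];b=cv2.imread('pics/s1.png')[150:270,260:380]
cv2.imwrite('pics/c1.png',np.hstack([cv2.resize(a,(400,327),interpolation=2),cv2.resize(b,(327,327),interpolation=2)]))
```

```text
[0.47732142 0.14373012 0.12075276] [[-0.001  0.931 -0.364]
 [-0.001 -0.364 -0.931]
 [-1.    -0.001  0.002]] [ 1.53530699e-01  2.54217525e-01  1.83466352e+00 -1.12460995e-03
  1.05436480e+00  5.26487479e-01]
```

View pics/c1.png

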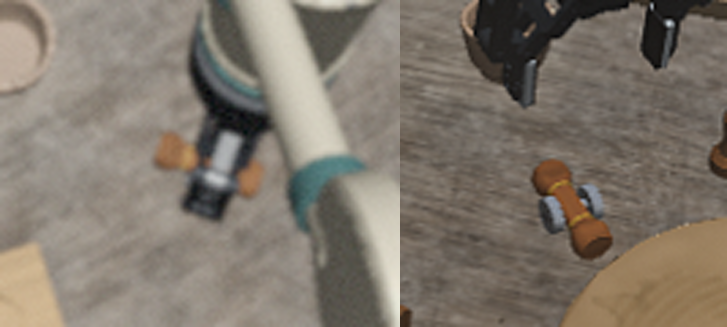

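Call:
play_rows([
  [[0.2, 0.03, 0, 0, 0], [0.35, 0.06, 0, 0, 0], [0.35, 0.06, 0, 0, 0], [0.35, 0.06, 0, 0, 0], [0.35, 0.06, 0, 0, 0], [0.35, 0.06, 0, 0, 0], [0.35, 0.06, 0, 0, 0]],
])

```text
clock: 2.1
position: [0.478, 0.1439, 0.0619]
ee_rot: [0.399, 0.584, 0.399, -0.584]
contact_force: [-0.2, -1.0, -0.4]
width: 0.0554
```

Run:
```python
from h import *
save('scene','s2')
s=manip.get_state();print(s['position'],s['width'],s['contact_force'])
b=cv2.imread('pics/s2.png')[150:270,260:400]
cv2.imwrite('pics/c2.png',cv2.resize(b,None,fx=5,fy=5,interpolation=2))
c=manip.camera_params('scene')
p=s['position'];y=np.array([.931,-.364,0])
for dz in(0,.0065,.013):
  for sg in(-1,1):
    q,_=cv2.projectPoints((p+sg*y*s['width']/2+[0,0,dz]).reshape(1,1,3),cv2.Rodrigues(np.array(c['R']))[0],np.array(c['t']),np.array(c['intrinsics']),np.array(c['dist_coeffs']));print(dz,sg,(q.ravel()-[260,150])*5)
```

```text
[0.47781386 0.14381156 0.06167175] 0.05539221646994894 [ 0.41247657  0.44359578 -0.28025592]
0 -1 [256.55905162 308.37839649]
0 1 [394.27671171 265.8680571 ]
0.0065 -1 [257.75590349 295.72937087]
0.0065 1 [396.19760338 253.23008078]
0.013 -1 [258.96368413 282.93492003]
0.013 1 [398.13551018 240.45136493]
```

View pics/c2.png

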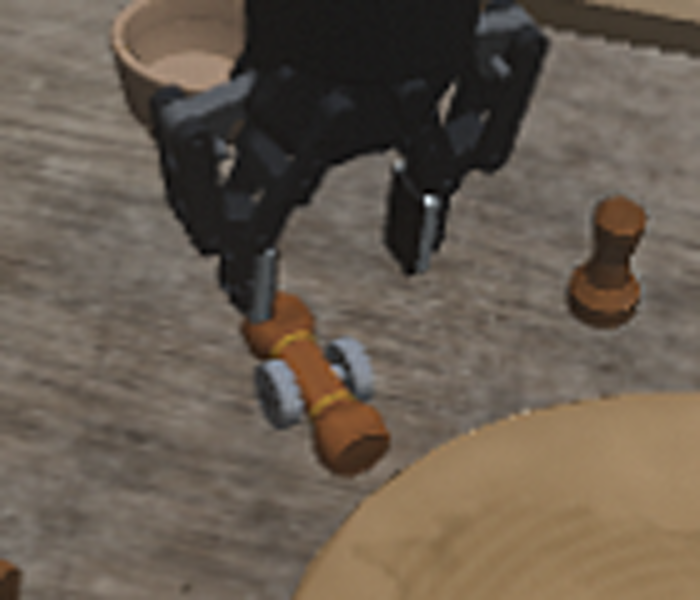

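Call:
play_rows([
  [[0.35, 0.03, 0, 0, 0], [0.35, 0.05, 0, 0, 0], [0.35, 0.053, 0, 0, 0], [0.35, 0.053, 0, 0, 0], [0.35, 0.053, 0, 0, 0], [0.42, 0.053, 0, 0, 0], [0.48, 0.053, 0, 0, 0], [0.48, 0.053, 0, 0, 0]],
])

```text
clock: 2.95
position: [0.4782, 0.1438, 0.0092]
ee_rot: [0.399, 0.584, 0.398, -0.584]
contact_force: [0.0, 0.1, -0.3]
width: 0.0443
```

Run:
```python
from h import *
save('scene','s3')
s=manip.get_state();print(s['position'],s['width'],s['contact_force'])
b=cv2.imread('pics/s3.png')[170:270,270:390]
cv2.imwrite('pics/c3.png',cv2.resize(b,None,fx=6,fy=6,interpolation=2))
```

```text
[0.47804983 0.14378346 0.00909074] 0.04400533805758434 [0.72425471 0.40520415 0.38468671]
```

View pics/c3.png

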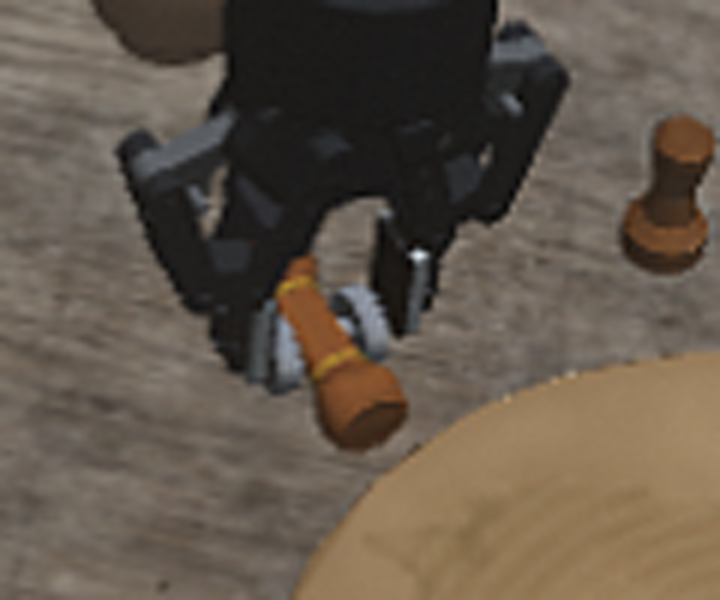

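Call:
play_rows([
  [[0.48, 0.003, -0.002, 0, 0], [0.48, 0.003, -0.002, 0, 0], [0.54, 0.003, -0.002, 0, 0], [0.6, 0.003, -0.002, 0, 0], [0.7, 0.003, -0.002, 0, 0], [0.7, 0.003, -0.002, 0, 0], [0.7, 0.003, -0.002, 0, 0], [0.7, 0.003, -0.002, 0, 0]],
], grip_force=60)

```text
clock: 3.8
position: [0.4762, 0.1445, 0.0062]
ee_rot: [0.399, 0.584, 0.398, -0.584]
contact_force: [-2.0, 0.0, 3.7]
width: 0.0368
```

Call:
play_rows([
  [[0.8, -0.01, 0, 0, 0], [0.8, -0.025, 0, 0, 0], [0.8, -0.04, 0, 0, 0], [0.8, -0.06, 0, 0, 0], [0.8, -0.08, 0, 0, 0], [0.8, -0.1, 0, 0, 0], [0.8, -0.12, 0, 0, 0], [0.8, -0.13, 0, 0, 0], [0.8, -0.13, 0, 0, 0], [0.8, -0.13, 0, 0, 0]],
])

```text
clock: 4.8
position: [0.4754, 0.1446, 0.1356]
ee_rot: [-0.399, -0.584, -0.399, 0.584]
contact_force: [-0.1, 0.0, -2.6]
width: 0.0362
```

Call:
play_rows([
  [[0.8, 0, 0, 0, 0], [0.8, 0, 0, 0, 0], [0.8, 0, 0, 0, 0], [0.8, 0, 0, 0, 0], [0.8, 0, 0, 0, 0], [0.8, 0, 0, 0, 0], [0.8, 0, 0, 0, 0], [0.8, 0, 0, 0, 0], [0.8, 0, 0, 0, 0], [0.8, 0, 0, 0, 0], [0.8, 0, 0, 0, 0], [0.8, 0, 0, 0, 0]],
])

```text
clock: 6.0
position: [0.4754, 0.1445, 0.1356]
ee_rot: [-0.399, -0.584, -0.399, 0.584]
contact_force: [-0.5, -0.3, -2.5]
width: 0.0368
```

Run:
```python
from h import *
save('scene','s4')
s=manip.get_state();print(s['position'],s['width'],s['contact_force'])
b=cv2.imread('pics/s4.png')[120:240,260:400]
cv2.imwrite('pics/c4.png',cv2.resize(b,None,fx=5,fy=5,interpolation=2))
```

```text
[0.47541061 0.14456348 0.13560278] 0.03690702868954404 [ 0.05311118  0.23001267 -2.82378317]
```

View pics/c4.png

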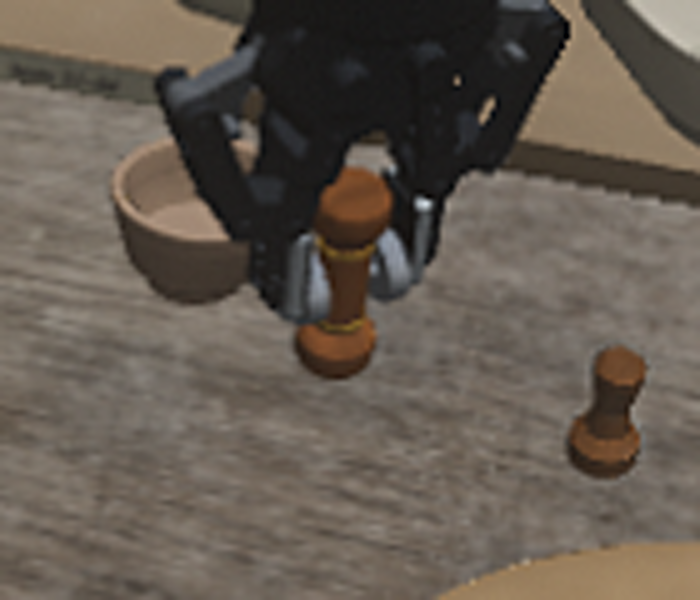

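Run:
```python
from h import *
for p in[(345,286),(340,290),(350,290)]:print(ray('scene',260+p[0]/5-.4,120+p[1]/5-.4,z=.1436))
d=np.load('pics/t0_d.npy');print(ray('top',190,258,d=d[258,190]))
```

```text
[0.47031061 0.13904765 0.1436    ]
[0.46763224 0.13889988 0.1436    ]
[0.47003197 0.13662106 0.1436    ]
[0.27413437 0.38275604 0.06724926]
```

Call:
play_rows([
  [[0.8, 0, -0.005, -0.003, 0], [0.8, 0, -0.015, -0.01, 0], [0.8, 0, -0.03, -0.02, 0], [0.8, 0, -0.047, -0.03, 0], [0.8, 0, -0.064, -0.041, 0], [0.8, 0, -0.081, -0.052, 0], [0.8, 0, -0.098, -0.063, 0], [0.8, 0, -0.115, -0.074, 0], [0.8, 0, -0.131, -0.084, 0], [0.8, 0, -0.145, -0.093, 0], [0.8, 0, -0.153, -0.098, 0], [0.8, 0, -0.156, -0.1, 0]],
])

```text
clock: 7.25
position: [0.3654, 0.2953, 0.1355]
ee_rot: [-0.4, -0.583, -0.399, 0.584]
contact_force: [0.4, -0.4, -3.1]
width: 0.0367
```

Call:
play_rows([
  [[0.8, 0, 0, 0, 0], [0.8, 0, 0, 0, 0], [0.8, 0, 0, 0, 0], [0.8, 0, 0, 0, 0], [0.8, 0, 0, 0, 0], [0.8, 0, 0, 0, 0], [0.8, 0, 0, 0, 0], [0.8, 0, 0, 0, 0], [0.8, 0, 0, 0, 0], [0.8, 0, 0, 0, 0], [0.8, 0, 0, 0, 0], [0.8, 0, 0, 0, 0]],
])

```text
clock: 8.45
position: [0.3654, 0.2953, 0.1355]
ee_rot: [-0.4, -0.583, -0.399, 0.584]
contact_force: [0.3, -0.3, -3.6]
width: 0.0366
```

Run:
```python
from h import *
save('scene','s5');save('top','t5')
s=manip.get_state();print(s['position'],s['width'],s['contact_force'],s['clock'])
from scipy.spatial.transform import Rotation as R
w,x,y,z=s['ee_rot'];print(R.from_quat([x,y,z,w]).as_matrix().round(3))
b=cv2.imread('pics/s5.png')[110:250,150:310]
cv2.imwrite('pics/c5.png',cv2.resize(b,None,fx=4,fy=4,interpolation=2))
```

```text
[0.36538147 0.29526547 0.13550214] 0.03661478897488508 [ 0.02753246  0.49107147 -2.76750277] 8.55
[[-0.     0.932 -0.362]
 [-0.001 -0.362 -0.932]
 [-1.     0.     0.001]]
```

View pics/c5.png

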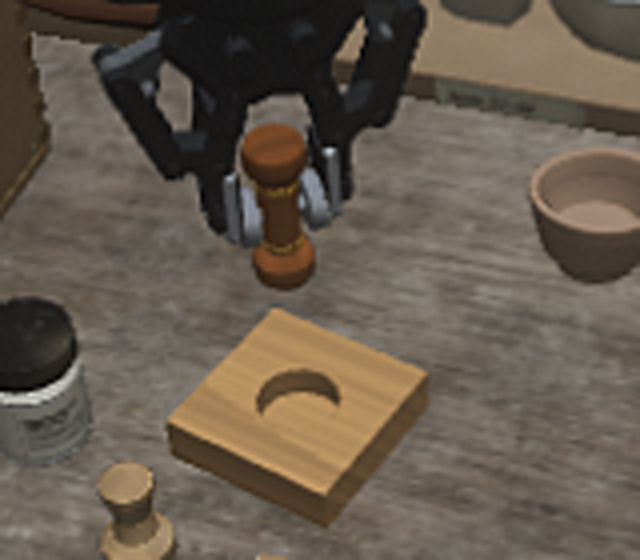

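```bash
cat > ov.py <<'E'
from h import *
def overlay(name,fn,p,crop,f,out,hole=None):
    c=manip.camera_params(name);im=cv2.imread(fn)
    x0,y0,x1,y1=crop;b=cv2.resize(im[y0:y1,x0:x1],None,fx=f,fy=f,interpolation=2)
    rv=cv2.Rodrigues(np.array(c['R']))[0];a=np.linspace(0,2*np.pi,60)
    def circ(ctr,r,col):
        P=np.c_[ctr[0]+r*np.cos(a),ctr[1]+r*np.sin(a),0*a+ctr[2]]
        q=cv2.projectPoints(P,rv,np.array(c['t']),np.array(c['intrinsics']),np.array(c['dist_coeffs']))[0].reshape(-1,2)
        q=((q-[x0,y0]+.5)*f-.5).astype(np.int32);cv2.polylines(b,[q],True,col,1)
    p=np.array(p)
    for dz in(-.038,-.019,.019,.038):circ(p+[0,0,dz],.014,(0,255,0))
    if hole is not None:circ(hole,.02,(255,0,0))
    cv2.imwrite(out,b)
E
python3 - <<'E'
from ov import *
overlay('scene','pics/s5.png',[.3654,.2953,.1435],(190,130,250,230),6,'pics/o5.png',[.3665,.2950,.024])
overlay('top','pics/t5.png',[.3654,.2953,.1435],(190,170,270,250),6,'pics/o5t.png',[.3665,.2950,.024])
E
```

```text
(no output)
```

View pics/o5.png

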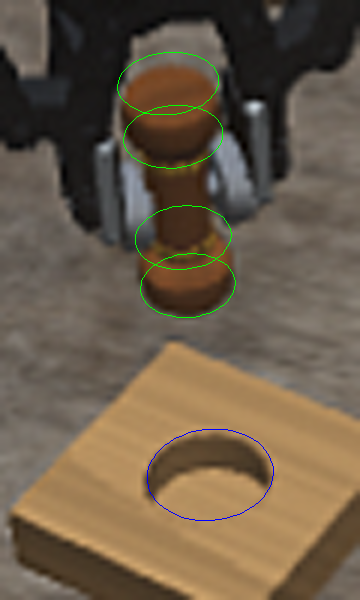

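View pics/o5t.png

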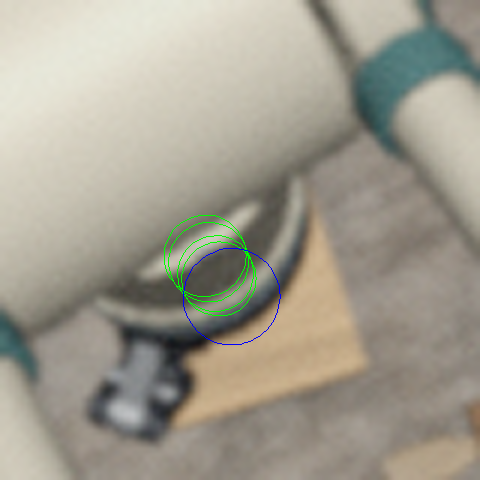

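Call:
play_rows([
  [[0.8, 0.01, 0.001, 0, 0], [0.8, 0.025, 0.001, 0, 0], [0.8, 0.04, 0.001, 0, 0], [0.8, 0.053, 0.001, 0, 0], [0.8, 0.063, 0.001, 0, 0], [0.8, 0.07, 0.001, 0, 0], [0.8, 0.07, 0.001, 0, 0], [0.8, 0.07, 0.001, 0, 0], [0.8, 0.07, 0.001, 0, 0], [0.8, 0.07, 0.001, 0, 0], [0.8, 0.07, 0.001, 0, 0], [0.8, 0.07, 0.001, 0, 0]],
])

```text
clock: 9.75
position: [0.3664, 0.2949, 0.0657]
ee_rot: [-0.4, -0.583, -0.399, 0.584]
contact_force: [0.4, -0.2, -3.5]
width: 0.0368
```

Run:
```python
from ov import *
save('scene','s6')
s=manip.get_state();print(s['position'],s['width'],s['contact_force'],s['clock'])
p=s['position']+[0,0,.008]
overlay('scene','pics/s6.png',p,(180,150,270,240),6,'pics/o6.png',[.3665,.2950,.024])
```

```text
[0.36636995 0.29492146 0.06569282] 0.03691178356839404 [ 0.19498547 -0.13422117 -2.58171838] 9.8
```

View pics/o6.png

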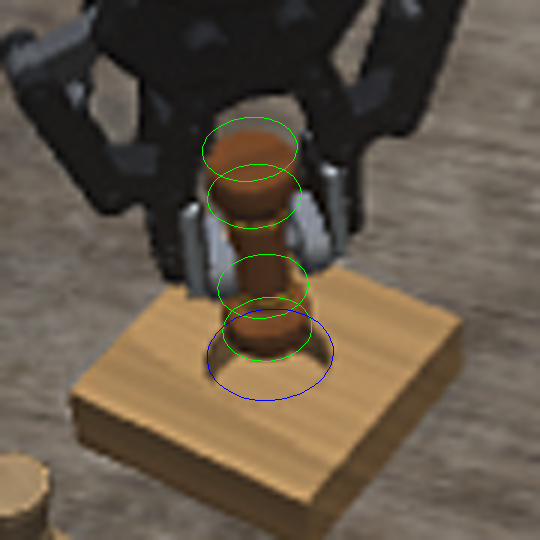

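Call:
play_rows([
  [[0.8, 0.01, 0, 0, 0], [0.8, 0.018, 0, 0, 0], [0.8, 0.023, 0, 0, 0], [0.8, 0.025, 0, 0, 0], [0.8, 0.026, 0, 0, 0], [0.8, 0.026, 0, 0, 0], [0.8, 0.026, 0, 0, 0]],
])

```text
clock: 10.5
position: [0.3666, 0.295, 0.0398]
ee_rot: [0.4, 0.584, 0.399, -0.583]
contact_force: [0.8, 0.5, -2.2]
width: 0.0366
```

Call:
play_rows([
  [[0.8, 0.0005, 0, 0, 0], [0.8, 0.001, 0, 0, 0], [0.8, 0.0015, 0, 0, 0], [0.8, 0.0015, 0, 0, 0]],
])

```text
clock: 10.9
position: [0.3666, 0.295, 0.0383]
ee_rot: [0.4, 0.584, 0.399, -0.583]
contact_force: [0.1, 0.3, -2.4]
width: 0.0364
```

Call:
play_rows([
  [[0.8, 0.0005, 0, 0, 0], [0.8, 0.001, 0, 0, 0], [0.8, 0.0015, 0, 0, 0], [0.8, 0.0015, 0, 0, 0]],
])

```text
clock: 11.3
position: [0.3665, 0.295, 0.0368]
ee_rot: [-0.4, -0.584, -0.399, 0.584]
contact_force: [-0.5, -0.0, -2.6]
width: 0.0367
```

Run:
```python
from ov import *
save('scene','s7')
s=manip.get_state();print(s['position'],s['width'],s['contact_force'],s['clock'])
overlay('scene','pics/s7.png',[.3665,.295,.044],(180,150,270,240),6,'pics/o7.png',[.3665,.2950,.024])
```

```text
[0.36647407 0.29497427 0.03678497] 0.036779795009525613 [ 0.17211372  0.42330806 -3.17164635] 11.35
```

View pics/o7.png

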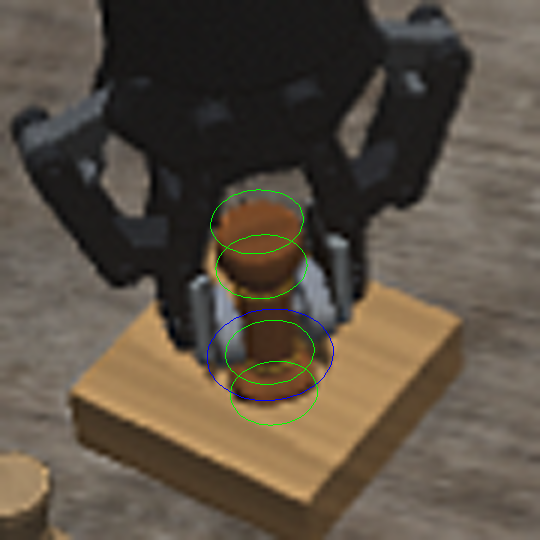

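Not on the floor yet: the force is unchanged. I'll keep lowering in small steps.

Call:
play_rows([
  [[0.8, 0.0005, 0, 0, 0], [0.8, 0.001, 0, 0, 0], [0.8, 0.0015, 0, 0, 0], [0.8, 0.0015, 0, 0, 0]],
])

```text
clock: 11.75
position: [0.3667, 0.2952, 0.0363]
ee_rot: [0.4, 0.584, 0.399, -0.583]
contact_force: [-1.9, -1.4, 6.5]
width: 0.0371
```

Call:
play_rows([
  [[0.8, 0.0005, 0, 0, 0], [0.8, 0.001, 0, 0, 0], [0.8, 0.0015, 0, 0, 0], [0.8, 0.0015, 0, 0, 0]],
])

```text
clock: 12.15
position: [0.3668, 0.2954, 0.0362]
ee_rot: [0.4, 0.584, 0.399, -0.583]
contact_force: [-3.8, -1.8, 13.0]
width: 0.0366
```

Contact is at 36.3 mm, against about 36 mm expected. I'll back off to relieve the push, then release.

Call:
play_rows([
  [[0.8, -0.001, 0, 0, 0], [0.8, -0.001, 0, 0, 0], [0.5, -0.001, 0, 0, 0], [0.45, -0.001, 0, 0, 0], [0.4, -0.001, 0, 0, 0], [0.3, -0.001, 0, 0, 0], [0.3, -0.001, 0, 0, 0], [0.3, -0.001, 0, 0, 0], [0.3, -0.001, 0, 0, 0]],
], grip_force=20)

```text
clock: 13.05
position: [0.3668, 0.2954, 0.0372]
ee_rot: [0.4, 0.584, 0.399, -0.583]
contact_force: [-0.0, 1.2, 0.0]
width: 0.0601
```

Run:
```python
from ov import *
save('scene','s8')
s=manip.get_state();print(s['position'],s['width'],s['contact_force'],s['clock'])
overlay('scene','pics/s8.png',[.3665,.295,.044],(180,150,270,240),6,'pics/o8.png')
```

```text
[0.36684739 0.29536969 0.03724589] 0.05974907905827049 [-0.05347151  0.17866969 -0.27627779] 13.1
```

View pics/o8.png

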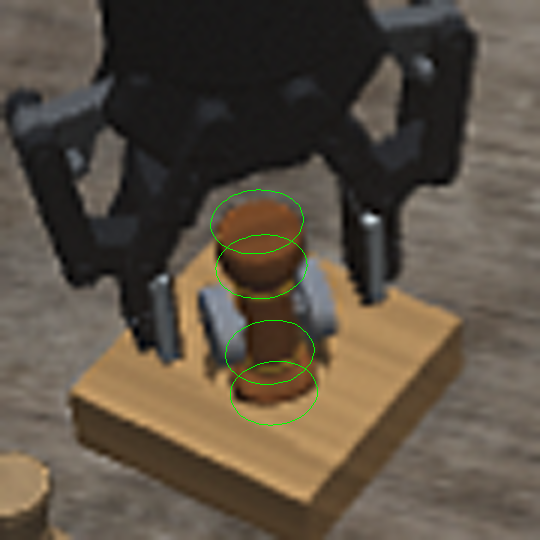

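Released: the tamper stands in the socket with a clear gap on both sides. I'll retreat straight up.

Call:
play_rows([
  [[0.3, -0.01, 0, 0, 0], [0.3, -0.025, 0, 0, 0], [0.3, -0.05, 0, 0, 0], [0.3, -0.08, 0, 0, 0], [0.3, -0.11, 0, 0, 0], [0.3, -0.14, 0, 0, 0], [0.3, -0.16, 0, 0, 0], [0.3, -0.16, 0, 0, 0], [0.3, -0.16, 0, 0, 0], [0.3, -0.16, 0, 0, 0], [0.3, -0.16, 0, 0, 0]],
])

```text
clock: 14.2
position: [0.3657, 0.2948, 0.1959]
ee_rot: [-0.399, -0.583, -0.399, 0.584]
contact_force: [-0.5, -0.6, -0.3]
width: 0.0599
```

Run:
```python
from ov import *
save('scene','s9')
s=manip.get_state();print(s['position'],s['width'],s['contact_force'],s['clock'])
overlay('scene','pics/s9.png',[.3665,.295,.044],(180,150,270,240),6,'pics/o9.png',[.3665,.295,.024])
```

```text
[0.3659037  0.29487994 0.19604924] 0.05978369962315442 [-0.48957922 -0.2735379   0.20806366] 14.25
```

View pics/o9.png

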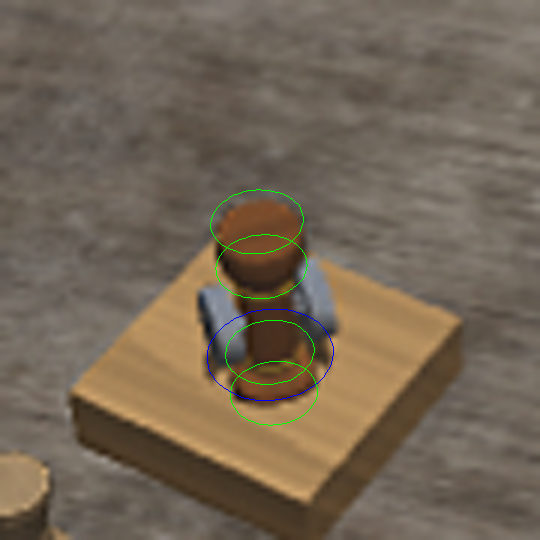

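```bash
python3 -c "
from rig import manip
print(manip.sign_off())"
```

```text
the job is handed in; nothing more can be done
None
```

The tamper is standing upright in the stand's socket, weighted end down, and the gripper has let go. I handed the job in at about 14.3 s. `sign_off` reports no verdict, so the judged result is not known to me.

- **Lift:** I pinched the tamper by its two buttons and raised it until its middle was about 0.14 m up. It swung upright and hung steady for over a second.
- **Placing:** I lowered it into the socket until the force showed contact with the floor. That came at a TCP height of 36.3 mm, against about 36 mm expected. I backed off 1 mm, opened the fingers and retreated straight up about 0.16 m.
- **Last checks:** After the retreat, the scene picture shows it upright in the socket. It fits the projected model of a standing tamper at the socket's centre to about 1–2 mm. The arm is clear and the contact force reads about zero.
- **Small disagreement:** The tamper's top looks about 1–2 mm lower in the picture than the model predicts. The offset was already there while it hung, and I took it to be calibration error or a few degrees of lean. I only checked the final stand with the scene camera, since the arm partly blocked the top view.

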